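# Grease the rudder bearing and snap its end cover on

### The job

Give the rudder bearing at least three full strokes of grease with the red-handled pump lever, pushing it right down each time and letting it come right back up. Then press the closed white end cover (the one without a hole) onto the bearing until it snaps onto the neck and sits fully home, and finish still holding it pressed down firmly with the gripper, at about 10 to 20 N, so that the fresh grease cannot lift it. Leave the bored cover, the grease tin and the spanner where they are.

Things in the scene. Friction and masses are not known exactly. Their poses are not given: they have to be found in the camera images.
- plate: Fixed steel plate in orange primer, 124 (x) by 500 (y) by 10 mm, flat on the bench; origin at the centre of its underside, z up, y from the bearing end towards the pump end. It carries, always at the same place, the flange bearing (axis at plate x 0, y -175 mm), the grease pump (plate x 15, y 178 mm) and a copper pipe below 45 mm between them.
- bearing_seat (a point): Centre of the flat grey shoulder (76 mm across, 44 mm above the bench) on which the cover's rim must rest; z is the vertical bearing axis. Above it the steel neck, 46 mm across and 16 mm high, its top edge chamfered to 40 mm; a sprung wire snap ring round the neck, 8 mm above the shoulder, stands out to 54 mm. Under the shoulder the boss and a 108 mm square flange.
- lever_hinge (a point): Pivot of the pump lever, 128 mm above the bench; the pivot axis is the plate's x axis. From here the lever points to the plate's -y, towards the bearing.
- lever_grip (a point): Middle of the lever's round red handle (26 mm across, 90 mm long, along the lever), 150 mm from the pivot. At rest it is about 200 mm above the bench, at the bottom of the stroke about 70 mm.
- pump_lever (a joint): Angle of the pump lever, rad: 0 = up at its stop (lever 0.5 rad above level), growing as the handle is pushed down, 0.9 = down at its stop (0.4 rad below level). A spring always drives it back to 0; the handle takes about 10 N at the top and 17 N at the bottom of the stroke. A full stroke goes beyond 0.8 and comes back below 0.1.
- cover: Loose closed end cover, white plastic, 60 to 90 g, hat-shaped: skirt with flat deck 66 mm across, deck top 20 mm above the rim, on it a closed round crown 46 mm across and 24 mm high. Origin at the centre of the rim's underside, z up; it stands upright on the bench; any turn about z fits. Fully home, its origin is at bearing_seat, within 1.5 mm of side play.
- bored_cover: Bystander: loose white cover of the same outline but with a 33 mm hole through the crown; origin at the centre of its underside. Leave alone.
- grease_tin: Bystander: loose green tin with steel lid, 68 mm across, 58 mm high; origin at the centre of its underside. Leave alone.
- spanner: Bystander: loose steel spanner 190 mm long, lying on the bench beyond the plate; its x axis is its length. Leave alone.
- pump_top (a point): Top centre of the grease pump, 244 mm above the bench: grey block 80 by 80 mm with a round clear reservoir 83 mm across on it. Keep clear of it.
- cover_crown (a point): Top centre of the closed cover's crown, 44 mm above its rim. Inside the rim (57 mm, flared) a 49 mm bead must pass the neck's snap ring: they touch with the rim about 7 mm above the shoulder, the push grows to roughly 8 to 20 N with the rim about 4 mm above it, then suddenly drops as the cover jumps home; pressing on, it meets the solid shoulder.
There are look-alikes about, which are no part of the job. What is shaped like the cover but black is not meant.

How it is judged (in metres and radians):
On the way, in this order (a step that is already met when the one before it is completed fails the run):
1. lever pushed right down, stroke 1 (value of joint pump_lever above 0.8 rad), for 0.05 s.
2. lever right back up, stroke 1 (value of joint pump_lever below 0.1 rad), for 0.1 s.
3. lever pushed right down, stroke 2 (value of joint pump_lever above 0.8 rad), for 0.05 s.
4. lever right back up, stroke 2 (value of joint pump_lever below 0.1 rad), for 0.1 s.
5. lever pushed right down, stroke 3 (value of joint pump_lever above 0.8 rad), for 0.05 s.
6. lever right back up, stroke 3 (value of joint pump_lever below 0.1 rad), for 0.1 s.
7. cover snapped fully home on the bearing (z of cover in the frame of bearing_seat below 0.002 m and horizontal distance between cover and bearing_seat below 0.003 m and angle between the z axis of cover and the z axis of bearing_seat, either way round below 0.06 rad), for 0.2 s.
At the end, for the whole second after the job is handed in: After three full lever strokes (beyond 0.8, back below 0.1 rad) the closed cover is home: rim within 2 mm of the shoulder, 3 mm of the axis, square within 0.06 rad, at rest; fingers still on it, pressing it on the bearing with 5 to 45 N; lever back up (below 0.1 rad) (all of step 7 and z of cover in the frame of bearing_seat above -0.002 m and contact force between cover and plate between 5 and 45 N and contact force between the fingers and cover above 3 N and linear speed of cover below 0.02 m/s and value of joint pump_lever below 0.1 rad); the arm keeps its last pose, push and grip.
It fails at once if the bored cover is displaced by more than 30 mm (distance of bored_cover from where it was at the start of the episode above 0.03 m).
It fails at once if the grease tin is displaced by more than 30 mm (distance of grease_tin from where it was at the start of the episode above 0.03 m).
It fails at once if the spanner is displaced by more than 30 mm (distance of spanner from where it was at the start of the episode above 0.03 m).
It also fails if it takes over 72 s, if anything falls off the work surface, if the arm or the gripper's body presses on something with over 40 N, if the wrist force passes 120 N, or if a joint passes its speed limit or range.

### The arm

A 6-joint arm with a two-finger parallel gripper is mounted at the origin on the work surface. World frame = base frame: x ahead of the robot, y to its left, z up, the work surface at z = 0. Lengths are in mm, angles in rad, forces in N, time in s.
With the tool pointing down it reaches from about 350 to 975 mm from the base axis. Payload 7.1 kg.
Tool frame: the origin (TCP) lies at the very end of the fingers, on their centre line; the grasp point (between the pads) lies 19 mm behind it; z points along the fingers, y is the direction in which the jaws open and shut (so a half turn about z gives the same grasp; the last joint's range is limited). The gripper opens to 88 mm and grips with 3 to 60 N. Pads are 20 mm wide; open, the fingers measure 115 mm over their backs; the gripper's body (75 mm by 178 mm) begins 61 mm behind the grasp point.
Start: joints at [-1.288, 0.423, 1.63, -0, 1.089, -0.019], TCP at [185.792, -596.729, 222.675] pointing down, gripper open.
Joint ranges: [-3, 3], [-0.9, 2.11], [0.09, 2.58], [-1.31, 4.45], [0.11, 2.69], [-2.54, 2.54]. Speed limits (rad/s): [2.39, 2.39, 3.01, 3.14, 3.14, 3.14].

### API

Orientations are given as a unit quaternion [w, x, y, z].
In Python, from station import * gives the robot as it stands.
- The arm moves only by the tool step_arm, never from a script. Its argument "motion" is a list of rows, each an object with "delta_pos": the shift along the tool's x, y, z normalised to -1 to 1, where 1 is 0.02 m, a list of three; "dr": the turn, a rotation vector about the tool's x, y, z normalised to -1 to 1, where 1 is 6 degrees, a list of three. A call has 1 to 5 rows; each row shifts and turns the commanded pose from where the row before left it, along the tool's axes as they then stand; what a row does not reach is not made up. A row lasts 1/12 s, in which the tool goes at most 41.7 mm and 7.16 degrees, less where a joint would pass 70% of its speed; a pose out of reach is approached as far as the arm can. A call with a number of a shift or a turn outside -1 to 1 is refused whole. A call with a gripper value outside its range is refused whole. "fingers" is the closure, from 0 (fully open) to 1 (shut), set as the call begins (left out, the last holds). The fingers move at their own pace and stop on an object; "force" is the grip in N (left out, the last holds). Time passes only in rows, so rows that do not move let the fingers close. It gives the time, the measured TCP pose, the force and the opening at its end, in the units of the state.
- get_state(): the state, without advancing time (a new reading comes with each control period).
- get_image(name): name is "scene" or "top" or "wrist"; returns (picture, depth): 384x512x3 uint8, red, green, blue; 384x512 float32, mm along the optical axis (not along the pixel's ray), 0 where there is no reading.
- get_calibration(name): a dict with "intrinsics" (3x3 intrinsics, pixels), "view" (4x4, takes a point from world to camera coordinates). Camera axes: x right, y down, z forward; pixel columns grow to the right and rows downward; lengths in mm; the calibration is good to about 2 mm. The wrist camera is an equidistant fisheye: a pixel r from the principal point sees the ray r / f radians off the axis. A picture is of the moment at which its call begins: read the wrist's pose just before it. get_calibration takes no time and is no camera call; for the wrist camera it gives the pose at the moment of the call.
- job_done(): hands the job in, once; it reports no verdict.
The state is a dict: "time_s": time; "qpos": joint angles; "joint_vel": joint speeds; "joint_torque": joint torques, N m; "position": TCP position; "ee_rot": TCP orientation; "force": force on the tool from outside, world axes, zero at the start; "torque": the same for the moment, N m; "width": opening from 0.0 (shut) to 1.0 (fully open).
Only numpy, scipy, OpenCV 4.12 (cv2) and the standard library are available. Lean on these libraries where they do the work, as an engineer would, in place of code of your own. Each camera call takes 0.05 s, during which the arm holds its last target.

## Working session

There is one attempt and no reset: what is moved stays moved. The work goes in short steps, Python scripts to look and compute and a tool call to move; the robot and the scene stay as the last step left them, time stands still between calls to the robot, and variables do not carry over. Pictures are saved under pics/ and viewed, and the job is handed in when it is done.

Besides the shell and the picture viewer there is one more tool, called after "Emit:" as name([rows], argument=value, ...), one row to a line, values as JSON. step_arm: Moves the arm, as the interface text tells. Scaled input: -1 to 1 covers 0.02 m each way for a shift and 6 degrees each way for a turn. Its arguments: {"type":"object","properties":{"motion":{"type":"array","items":{"type":"object","properties":{"delta_pos":{"type":"array","items":{"type":"number","minimum":-1,"maximum":1}},"dr":{"type":"array","items":{"type":"number","minimum":-1,"maximum":1}}}}},"fingers":{"type":"number"},"force":{"type":"number"}},"required":["motion"]}

```bash
mkdir -p pics; ls
cat > h.py <<'E'
from station import *
import numpy as np, cv2
from scipy.spatial.transform import Rotation as R
def save(n,f):
    p,d=get_image(n); cv2.imwrite(f'pics/{f}.png',p[:,:,::-1]); np.savez(f'pics/{f}.npz',p=p,d=d,K=get_calibration(n)['intrinsics'],V=get_calibration(n)['view']); return p,d
def load(f):
    z=np.load(f'pics/{f}.npz'); return z['p'],z['d'],z['K'],z['V']
def cloud(d,K,V):
    v,u=np.mgrid[:d.shape[0],:d.shape[1]]
    c=np.stack([(u-K[0,2])/K[0,0]*d,(v-K[1,2])/K[1,1]*d,d],-1)
    return (c-V[:3,3])@V[:3,:3]
def plane(u,v,K,V,z):
    r=V[:3,:3].T@np.array([(u-K[0,2])/K[0,0],(v-K[1,2])/K[1,1],1]); o=-V[:3,:3].T@V[:3,3]
    return o+r*(z-o[2])/r[2]
E
python3 - <<'E'
from h import *
np.set_printoptions(suppress=True,precision=3)
s=get_state();print(s)
for n in('top','scene'):
    save(n,n+'0');c=get_calibration(n);print(n,c)
E
```

```text
pics
{'time_s': 0.0, 'qpos': array([-1.288,  0.424,  1.631, -0.   ,  1.089, -0.019]), 'joint_vel': array([-0.001,  0.   , -0.   ,  0.   ,  0.001,  0.   ]), 'joint_torque': array([  0.001, -54.462, -27.366,   0.064,   0.023,  -0.   ]), 'position': array([ 185.625, -596.207,  221.9  ]), 'ee_rot': array([-0.001,  0.989,  0.15 , -0.   ]), 'force': array([0.293, 1.576, 0.57 ]), 'torque': array([-0.012, -0.017,  0.013]), 'width': 0.9986497025830459}
top {'intrinsics': array([[400.692,   0.   , 248.661],
       [  0.   , 400.692, 190.403],
       [  0.   ,   0.   ,   1.   ]]), 'view': array([[   0.019,   -1.   ,    0.02 ,   21.808],
       [  -0.99 ,   -0.021,   -0.14 ,  613.017],
       [   0.141,   -0.017,   -0.99 , 1023.728],
       [   0.   ,    0.   ,    0.   ,    1.   ]])}
scene {'intrinsics': array([[363.675,   0.   , 251.841],
       [  0.   , 363.675, 188.661],
       [  0.   ,   0.   ,   1.   ]]), 'view': array([[  -0.278,    0.961,    0.008,  112.148],
       [   0.735,    0.218,   -0.642, -321.394],
       [  -0.619,   -0.172,   -0.766, 1426.04 ],
       [   0.   ,    0.   ,    0.   ,    1.   ]])}
```

View pics/top0.png

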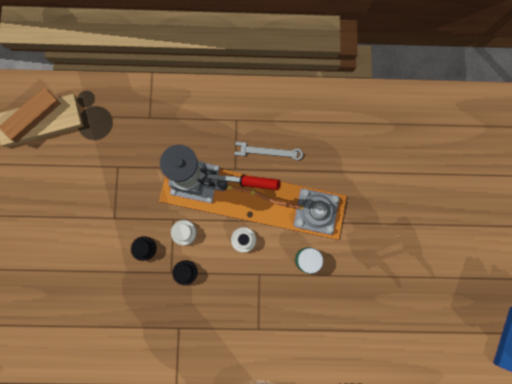

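View pics/scene0.png

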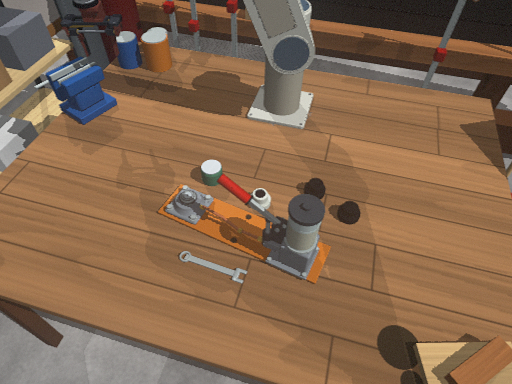

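Run:
```python
from h import *
np.set_printoptions(suppress=True,precision=1)
p,d,K,V=load('top0')
cv2.imwrite('pics/crop0.png',cv2.resize(p[130:290,120:360,::-1],None,fx=3.3,fy=3.3,interpolation=cv2.INTER_CUBIC))
C=cloud(d,K,V)
hsv=cv2.cvtColor(p,cv2.COLOR_RGB2HSV)
for n,(u,v) in dict(cover=(183,232),bored=(243,240),tin=(310,261),neck=(319,210),pumptop=(182,167),handle=(260,182)).items():
    print(n,C[v,u])
# orange plate
m=((hsv[...,0]<16)&(hsv[...,1]>215)&(hsv[...,2]>150)&(abs(C[...,2]-10)<6)).astype(np.uint8)
pt=C[m>0][:,:2].astype(np.float32); print(len(pt)); r=cv2.minAreaRect(pt);print('plate',r)
# white things
for n,(u,v) in dict(cover=(183,232),bored=(243,240)).items():
    w=np.zeros(m.shape,bool);w[v-25:v+25,u-25:u+25]=1
    for lo,hi in((14,26),(38,50)):
        q=w&(C[...,2]>lo)&(C[...,2]<hi)&(hsv[...,1]<60)
        P=C[q];print(n,lo,len(P),P.mean(0) if len(P) else 0,cv2.minEnclosingCircle(P[:,:2].astype(np.float32)) if len(P) else 0)
w=np.zeros(m.shape,bool);w[185:240,290:350]=1
for lo,hi in((40,48),(55,66)):
    P=C[w&(C[...,2]>lo)&(C[...,2]<hi)];print('bearing',len(P),P.mean(0),cv2.minEnclosingCircle(P[:,:2].astype(np.float32)))
red=((hsv[...,0]<6)|(hsv[...,0]>174))&(hsv[...,1]>170)&(hsv[...,2]>60)
w[:]=0;w[160:205,230:290]=1
P=C[red&w];print('handle',len(P),P.mean(0),P.min(0),P.max(0));q=P-P.mean(0);print(np.linalg.svd(q)[2][0])
print(np.argwhere(red&w).mean(0))
```

```text
cover [498.8 203.5  45. ]
bored [481.1  46.5  46.2]
tin [ 462.2   52.2 1099. ]
neck [ 562.2 -149.8   61.7]
pumptop [633.2 183.9 237.7]
handle [607.8  12.  213.5]
0
plate ((0.0, 0.0), (0.0, 0.0), 0.0)
cover 14 231 [497.9 204.2  21.3] ((498.9653015136719, 207.45082092285156), 32.89924621582031)
cover 38 248 [498.9 207.   45. ] ((498.78192138671875, 207.63101196289062), 23.131193161010742)
bored 14 230 [482.6  46.4  21.4] ((483.3237609863281, 46.46826934814453), 32.686031341552734)
bored 38 238 [483.1  46.5  45.2] ((483.070068359375, 46.6864128112793), 22.78962516784668)
bearing 344 [ 561.9 -144.3   44.8] ((566.8253784179688, -133.12884521484375), 55.28425216674805)
bearing 260 [ 561.9 -148.8   61.1] ((562.7000122070312, -149.57872009277344), 25.78703498840332)
handle 385 [607.6  12.  210.6] [591.1 -30.3 180.8] [625.5  54.7 233. ]
[-0.2 -0.9  0.5]
[182.3 260.1]
```

View pics/crop0.png

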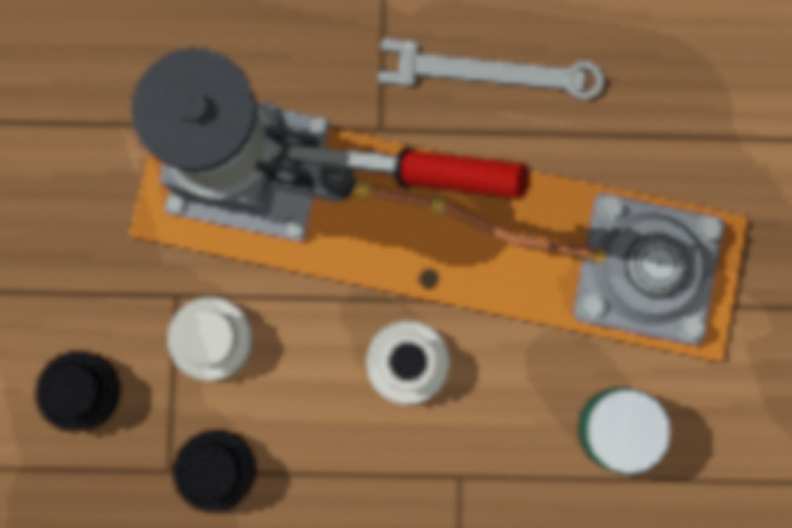

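Run:
```python
from h import *
np.set_printoptions(suppress=True,precision=2)
p,d,K,V=load('top0');C=cloud(d,K,V)
hsv=cv2.cvtColor(p,cv2.COLOR_RGB2HSV);print(hsv[222,260],C[222,260],hsv[300,100])
m=((hsv[...,0]<20)&(hsv[...,1]>200)&(hsv[...,2]>100)).astype(np.uint8)
m[:150]=0;m[245:]=0;m[:,:150]=0;m[:,355:]=0
n,l,st,c=cv2.connectedComponentsWithStats(m)
pix=np.argwhere((m>0))[:,::-1]
P=np.array([plane(u,v,K,V,10)[:2] for u,v in pix],np.float32)
r=cv2.minAreaRect(P);print(len(P),r)
b=cv2.boxPoints(r);print(b)
```

```text
[ 16 183 180] [531.01   1.25  11.95] [ 15 128 147]
399 ((607.6116943359375, -83.36871337890625), (281.0408630371094, 73.98140716552734), 83.30305480957031)
[[ 554.49 -218.62]
 [ 627.96 -227.24]
 [ 660.74   51.88]
 [ 587.26   60.51]]
```

Run:
```python
from h import *
np.set_printoptions(suppress=True,precision=2)
p,d,K,V=load('top0');C=cloud(d,K,V)
hsv=cv2.cvtColor(p,cv2.COLOR_RGB2HSV)
m=((hsv[...,0]<20)&(hsv[...,1]>160)&(abs(C[...,2]-11)<5)).astype(np.uint8)
m[:150]=0;m[245:]=0;m[:,:150]=0;m[:,355:]=0
m=cv2.morphologyEx(m,cv2.MORPH_OPEN,np.ones((3,3),np.uint8))
P=np.array([plane(u,v,K,V,10)[:2] for v,u in np.argwhere(m>0)],np.float32)
r=cv2.minAreaRect(P);b=cv2.boxPoints(r);print(len(P),r,b)
a=[r[2],r[2]-90]
for t in (r[2],r[2]+90):
    t=np.radians(t);ex=np.array([np.cos(t),np.sin(t)])
    print(t,ex)
    if ex[0]<.8: continue
    ey=np.array([-ex[1],ex[0]]);c=np.array(r[0])
    print('bearing',c-175*ey,'pump',c+15*ex+178*ey)
```

```text
3487 ((595.7254638671875, 22.14990234375), (499.7364807128906, 124.16597747802734), 79.16268920898438) [[ 487.77 -211.59]
 [ 609.72 -234.93]
 [ 703.68  255.89]
 [ 581.73  279.23]]
1.3816495714297627 [0.19 0.98]
2.9524458982246595 [-0.98  0.19]
```

```bash
cat >> h.py <<'E'
def plan(t,yaw,rate=0.95):
    s=get_state();w,x,y,z=s['ee_rot'];M=R.from_quat([x,y,z,w]).as_matrix()
    D=np.array(t)-s['position'];
    cur=np.degrees(np.arctan2(M[1,0],M[0,0]));dy=(yaw-cur+180)%360-180
    # tilt
    print('pos',s['position'].round(1),'yaw',round(cur,2),'tilt z',M[:,2].round(4),'dist',D.round(1),'dyaw',round(dy,2),'F',s['force'].round(1),'w',round(s['width'],3),'t',s['time_s'])
    n=max(int(np.ceil(np.linalg.norm(D)/(20*rate))),int(np.ceil(abs(dy)/(6*rate))),1)
    for i in range(n):
        # yaw per row as much as rate allows
        a=cur+dy*i/n; c,sn=np.cos(np.radians(a)),np.sin(np.radians(a))
        X=np.array([c,sn,0]);Y=np.array([sn,-c,0]);Z=np.array([0,0,-1.])
        print(i,[round(float(v@D)/n/20,2) for v in(X,Y,Z)],'dr',round(-dy/n/6,3))
E
python3 -c "
from h import *
plan([607,2,250],79.2)"
```

```text
pos [ 185.7 -596.3  222. ] yaw 17.29 tilt z [-4.0e-04  1.3e-03 -1.0e+00] dist [421.3 598.3  28. ] dyaw 61.91 F [-0.5  0.  -0.1] w 1.001 t 0.1
0 [0.74, -0.57, -0.04] dr -0.265
1 [0.76, -0.55, -0.04] dr -0.265
2 [0.77, -0.53, -0.04] dr -0.265
3 [0.79, -0.51, -0.04] dr -0.265
4 [0.8, -0.49, -0.04] dr -0.265
5 [0.82, -0.46, -0.04] dr -0.265
6 [0.83, -0.44, -0.04] dr -0.265
7 [0.84, -0.42, -0.04] dr -0.265
8 [0.85, -0.39, -0.04] dr -0.265
9 [0.86, -0.37, -0.04] dr -0.265
10 [0.87, -0.35, -0.04] dr -0.265
11 [0.88, -0.32, -0.04] dr -0.265
12 [0.89, -0.3, -0.04] dr -0.265
13 [0.9, -0.27, -0.04] dr -0.265
14 [0.9, -0.25, -0.04] dr -0.265
15 [0.91, -0.22, -0.04] dr -0.265
16 [0.92, -0.2, -0.04] dr -0.265
17 [0.92, -0.17, -0.04] dr -0.265
18 [0.93, -0.15, -0.04] dr -0.265
19 [0.93, -0.12, -0.04] dr -0.265
20 [0.93, -0.09, -0.04] dr -0.265
21 [0.94, -0.07, -0.04] dr -0.265
22 [0.94, -0.04, -0.04] dr -0.265
23 [0.94, -0.02, -0.04] dr -0.265
24 [0.94, 0.01, -0.04] dr -0.265
25 [0.94, 0.03, -0.04] dr -0.265
26 [0.94, 0.06, -0.04] dr -0.265
27 [0.93, 0.09, -0.04] dr -0.265
28 [0.93, 0.11, -0.04] dr -0.265
29 [0.93, 0.14, -0.04] dr -0.265
30 [0.92, 0.16, -0.04] dr -0.265
31 [0.92, 0.19, -0.04] dr -0.265
32 [0.91, 0.21, -0.04] dr -0.265
33 [0.91, 0.24, -0.04] dr -0.265
34 [0.9, 0.27, -0.04] dr -0.265
35 [0.89, 0.29, -0.04] dr -0.265
36 [0.88, 0.31, -0.04] dr -0.265
37 [0.87, 0.34, -0.04] dr -0.265
38 [0.87, 0.36, -0.04] dr -0.265
```

Emit:
step_arm([
  {"delta_pos":[0.74,-0.57,-0.06],"dr":[0,0,-0.27]},
  {"delta_pos":[0.76,-0.55,-0.06],"dr":[0,0,-0.27]},
  {"delta_pos":[0.77,-0.53,-0.06],"dr":[0,0,-0.27]},
  {"delta_pos":[0.79,-0.51,-0.06],"dr":[0,0,-0.27]},
  {"delta_pos":[0.8,-0.49,-0.06],"dr":[0,0,-0.27]},
], fingers=1, force=20)

```text
time_s: 0.52
position: [240.6, -517.5, 228.6]
ee_rot: [-0.0, 0.975, 0.221, 0.0]
force: [0.1, -0.0, 0.6]
width: 0.664
```

Emit:
step_arm([
  {"delta_pos":[0.82,-0.46,-0.06],"dr":[0,0,-0.27]},
  {"delta_pos":[0.83,-0.44,-0.06],"dr":[0,0,-0.27]},
  {"delta_pos":[0.84,-0.42,-0.06],"dr":[0,0,-0.27]},
  {"delta_pos":[0.85,-0.39,-0.06],"dr":[0,0,-0.27]},
  {"delta_pos":[0.86,-0.37,-0.06],"dr":[0,0,-0.27]},
])

```text
time_s: 0.93
position: [294.3, -440.6, 234.7]
ee_rot: [-0.0, 0.957, 0.29, 0.0]
force: [-0.1, 0.7, -0.7]
width: 0.283
```

Emit:
step_arm([
  {"delta_pos":[0.87,-0.35,-0.06],"dr":[0,0,-0.27]},
  {"delta_pos":[0.88,-0.32,-0.06],"dr":[0,0,-0.27]},
  {"delta_pos":[0.89,-0.3,-0.06],"dr":[0,0,-0.27]},
  {"delta_pos":[0.9,-0.27,-0.06],"dr":[0,0,-0.27]},
  {"delta_pos":[0.9,-0.25,-0.06],"dr":[0,0,-0.27]},
])

```text
time_s: 1.35
position: [347.3, -363.5, 240.7]
ee_rot: [-0.0, 0.934, 0.357, 0.0]
force: [-1.1, -0.4, 0.7]
width: 0.005
```

Emit:
step_arm([
  {"delta_pos":[0.91,-0.22,-0.06],"dr":[0,0,-0.27]},
  {"delta_pos":[0.92,-0.2,-0.06],"dr":[0,0,-0.27]},
  {"delta_pos":[0.92,-0.17,-0.06],"dr":[0,0,-0.27]},
  {"delta_pos":[0.93,-0.15,-0.06],"dr":[0,0,-0.27]},
  {"delta_pos":[0.93,-0.12,-0.06],"dr":[0,0,-0.27]},
])

```text
time_s: 1.77
position: [400.2, -286.3, 246.7]
ee_rot: [-0.0, 0.907, 0.422, 0.0]
force: [0.6, -0.0, -0.9]
width: 0.004
```

Emit:
step_arm([
  {"delta_pos":[0.93,-0.09,-0.06],"dr":[0,0,-0.27]},
  {"delta_pos":[0.94,-0.07,-0.06],"dr":[0,0,-0.27]},
  {"delta_pos":[0.94,-0.04,-0.06],"dr":[0,0,-0.27]},
  {"delta_pos":[0.94,-0.02,-0.06],"dr":[0,0,-0.27]},
  {"delta_pos":[0.94,0.01,-0.06],"dr":[0,0,-0.27]},
])

```text
time_s: 2.18
position: [453.1, -208.9, 252.7]
ee_rot: [-0.0, 0.875, 0.485, -0.0]
force: [-0.0, -0.4, 0.2]
width: 0.007
```

Emit:
step_arm([
  {"delta_pos":[0.94,0.03,0],"dr":[0,0,-0.27]},
  {"delta_pos":[0.94,0.06,0],"dr":[0,0,-0.27]},
  {"delta_pos":[0.93,0.09,0],"dr":[0,0,-0.27]},
  {"delta_pos":[0.93,0.11,0],"dr":[0,0,-0.27]},
  {"delta_pos":[0.93,0.14,0],"dr":[0,0,-0.27]},
])

```text
time_s: 2.6
position: [505.7, -131.3, 252.7]
ee_rot: [-0.0, 0.838, 0.545, -0.0]
force: [-0.2, -0.7, 0.2]
width: 0.003
```

Emit:
step_arm([
  {"delta_pos":[0.92,0.16,0],"dr":[0,0,-0.27]},
  {"delta_pos":[0.92,0.19,0],"dr":[0,0,-0.27]},
  {"delta_pos":[0.91,0.21,0],"dr":[0,0,-0.27]},
  {"delta_pos":[0.91,0.24,0],"dr":[0,0,-0.27]},
  {"delta_pos":[0.9,0.27,0],"dr":[0,0,-0.27]},
])

```text
time_s: 3.02
position: [557.9, -53.7, 252.7]
ee_rot: [-0.0, 0.798, 0.603, -0.0]
force: [-0.3, 1.0, -0.2]
width: 0.004
```

```bash
python3 -c "
from h import *
plan([607,2,250],79.2)"
```

```text
pos [557.9 -53.7 252.7] yaw 74.21 tilt z [-6.e-04  4.e-04 -1.e+00] dist [49.1 55.7 -2.7] dyaw 4.99 F [-0.3  1.  -0.2] w 0.004 t 3.0167
0 [0.84, 0.4, 0.03] dr -0.208
1 [0.83, 0.42, 0.03] dr -0.208
2 [0.82, 0.44, 0.03] dr -0.208
3 [0.81, 0.45, 0.03] dr -0.208
```

Emit:
step_arm([
  {"delta_pos":[0.84,0.4,0.03],"dr":[0,0,-0.21]},
  {"delta_pos":[0.83,0.42,0.03],"dr":[0,0,-0.21]},
  {"delta_pos":[0.82,0.44,0.03],"dr":[0,0,-0.21]},
  {"delta_pos":[0.81,0.45,0.03],"dr":[0,0,-0.21]},
  {"delta_pos":[0,0,0]},
])

```text
invalid input
```

```bash
python3 -c "
from h import *
plan([607,2,250],79.2)
save('top','top1');save('wrist','w1')
p,d,K,V=load('top1')
a=cv2.resize(p[110:260,150:350,::-1],None,fx=3,fy=3)
b=load('w1')[0][:,:,::-1]
cv2.imwrite('pics/c1.png',a);"
```

```text
pos [557.9 -53.7 252.7] yaw 74.21 tilt z [-6.e-04  4.e-04 -1.e+00] dist [49.1 55.7 -2.7] dyaw 4.99 F [-0.3  1.  -0.2] w 0.004 t 3.0167
0 [0.84, 0.4, 0.03] dr -0.208
1 [0.83, 0.42, 0.03] dr -0.208
2 [0.82, 0.44, 0.03] dr -0.208
3 [0.81, 0.45, 0.03] dr -0.208
```

View pics/w1.png

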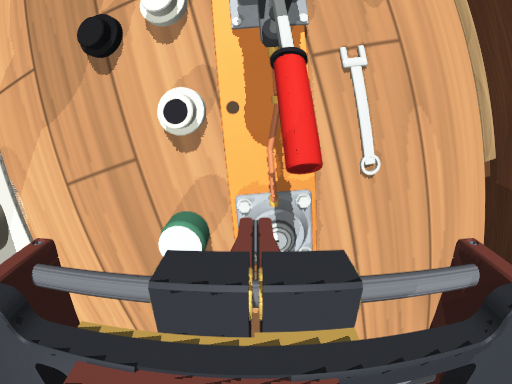

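View pics/c1.png

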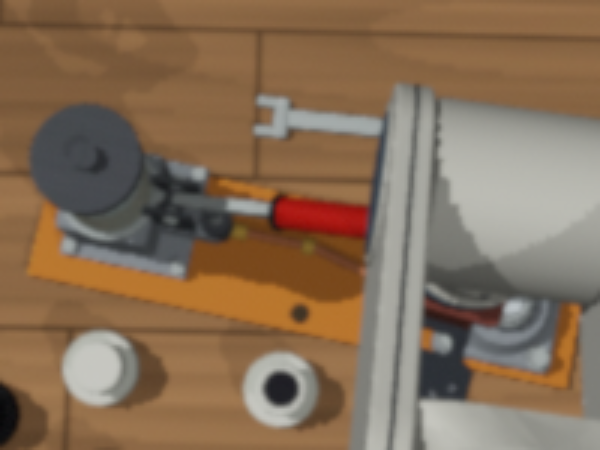

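Emit:
step_arm([
  {"delta_pos":[0.84,0.4,0.03],"dr":[0,0,-0.21]},
  {"delta_pos":[0.83,0.42,0.03],"dr":[0,0,-0.21]},
  {"delta_pos":[0.82,0.44,0.03],"dr":[0,0,-0.21]},
  {"delta_pos":[0.81,0.45,0.03],"dr":[0,0,-0.21]},
  {"delta_pos":[0,0,0],"dr":[0,0,0]},
])

```text
time_s: 3.53
position: [608.4, 1.7, 250.2]
ee_rot: [-0.0, 0.77, 0.637, 0.0]
force: [-0.1, -1.1, 0.2]
width: 0.002
```

```bash
python3 -c "
from h import *
plan([607,2,250],79.2)
save('scene','s2');save('wrist','w2')
p,d,K,V=load('s2')
cv2.imwrite('pics/c2.png',cv2.resize(p[130:300,150:350,::-1],None,fx=3,fy=3))"
```

```text
pos [608.4   1.7 250.2] yaw 79.21 tilt z [ 4.e-04  5.e-04 -1.e+00] dist [-1.4  0.3 -0.2] dyaw -0.01 F [-0.1 -1.1  0.2] w 0.002 t 3.5333
0 [0.0, -0.07, 0.01] dr 0.001
```

View pics/w2.png

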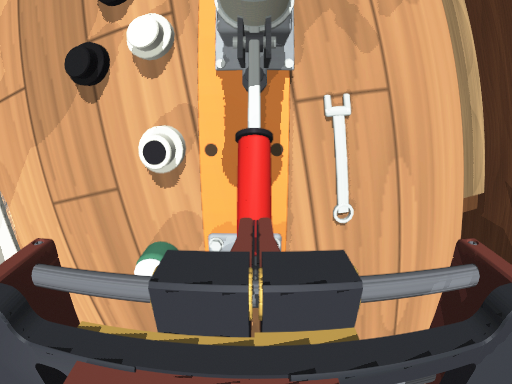

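View pics/c2.png

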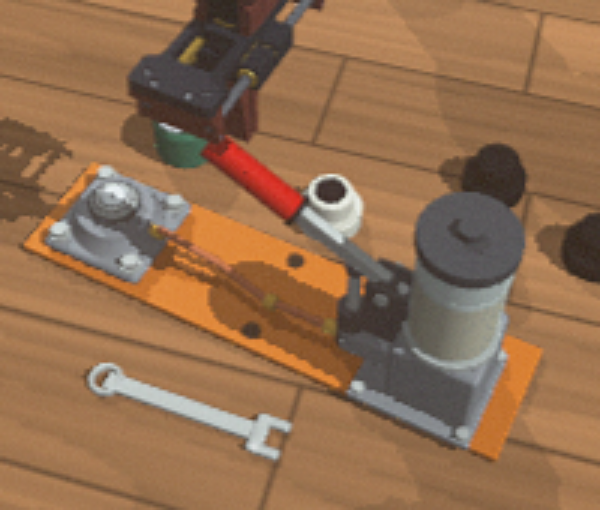

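Emit:
step_arm([
  {"delta_pos":[0,-0.05,0.9],"dr":[0,0,0]},
  {"delta_pos":[0,0,0.9],"dr":[0,0,0]},
  {"delta_pos":[0,0,0.9],"dr":[0,0,0]},
  {"delta_pos":[0,0,0.9],"dr":[0,0,0]},
])

```text
time_s: 3.97
position: [607.4, -2.1, 180.1]
ee_rot: [0.002, 0.772, 0.636, 0.001]
force: [-0.9, -5.1, 13.8]
width: 0.004
```

Emit:
step_arm([
  {"delta_pos":[0,0,0.9],"dr":[0,0,0]},
  {"delta_pos":[0,0,0.9],"dr":[0,0,0]},
  {"delta_pos":[0,0,0.9],"dr":[0,0,0]},
  {"delta_pos":[0,0,0.7],"dr":[0,0,0]},
])

```text
time_s: 4.3
position: [607.9, -3.0, 112.1]
ee_rot: [0.002, 0.772, 0.636, 0.001]
force: [-0.9, -3.4, 16.9]
width: 0.009
```

Emit:
step_arm([
  {"delta_pos":[0,0,0.6],"dr":[0,0,0]},
  {"delta_pos":[0,0,0.5],"dr":[0,0,0]},
  {"delta_pos":[0,0,0],"dr":[0,0,0]},
])

```text
time_s: 4.55
position: [608.0, -1.5, 89.7]
ee_rot: [0.002, 0.772, 0.636, 0.001]
force: [-0.0, -4.5, 16.2]
width: 0.008
```

```bash
python3 -c "
from h import *
save('scene','s3')
print(get_state()['force'],get_state()['position'])
p,d,K,V=load('s3')
cv2.imwrite('pics/c3.png',cv2.resize(p[130:300,150:350,::-1],None,fx=3,fy=3))"
```

```text
[-1.19474304 -4.46776597 15.58854657] [607.93943832  -1.82211074  90.32768557]
```

View pics/c3.png

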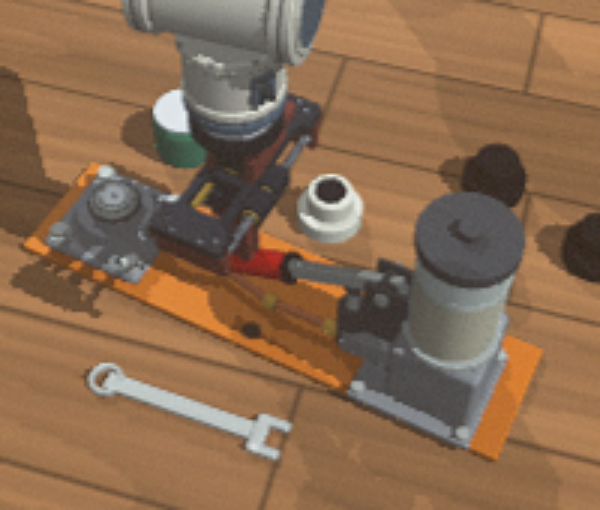

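Emit:
step_arm([
  {"delta_pos":[0,0,0.2],"dr":[0,0,0]},
  {"delta_pos":[0,0,0],"dr":[0,0,0]},
])

```text
time_s: 4.77
position: [608.1, -1.3, 86.9]
ee_rot: [0.002, 0.772, 0.636, 0.002]
force: [-1.1, 0.0, 16.4]
width: 0.008
```

Emit:
step_arm([
  {"delta_pos":[0,0,0.2],"dr":[0,0,0]},
  {"delta_pos":[0,0,0],"dr":[0,0,0]},
])

```text
time_s: 4.93
position: [608.5, -1.1, 85.3]
ee_rot: [0.002, 0.772, 0.636, 0.002]
force: [-7.9, -0.3, 35.4]
width: 0.006
```

Emit:
step_arm([
  {"delta_pos":[0,0,-0.97],"dr":[0,0,0]},
  {"delta_pos":[0,0,-0.97],"dr":[0,0,0]},
  {"delta_pos":[0,0,-0.97],"dr":[0,0,0]},
  {"delta_pos":[0,0,-0.97],"dr":[0,0,0]},
  {"delta_pos":[0,0,-0.97],"dr":[0,0,0]},
])

```text
time_s: 5.35
position: [606.7, -0.3, 179.9]
ee_rot: [0.0, 0.772, 0.635, 0.002]
force: [1.7, 7.0, 5.5]
width: 0.001
```

Emit:
step_arm([
  {"delta_pos":[0,0,-0.97],"dr":[0,0,0]},
  {"delta_pos":[0,0,-0.97],"dr":[0,0,0]},
  {"delta_pos":[0,0,-0.97],"dr":[0,0,0]},
  {"delta_pos":[0,0,-0.3],"dr":[0,0,0]},
  {"delta_pos":[0,0,0],"dr":[0,0,0]},
])

```text
time_s: 5.77
position: [607.0, -1.0, 243.3]
ee_rot: [0.001, 0.772, 0.636, 0.001]
force: [0.8, 0.6, 0.4]
width: 0.009
```

```bash
python3 -c "
from h import *
save('scene','s4')
print(get_state()['force'],get_state()['position'])
p,d,K,V=load('s4')
cv2.imwrite('pics/c4.png',cv2.resize(p[130:300,150:350,::-1],None,fx=3,fy=3))"
```

```text
[ 0.06453998 -0.74014528 -0.5422361 ] [606.32435184  -0.8972501  241.74459107]
```

View pics/c4.png

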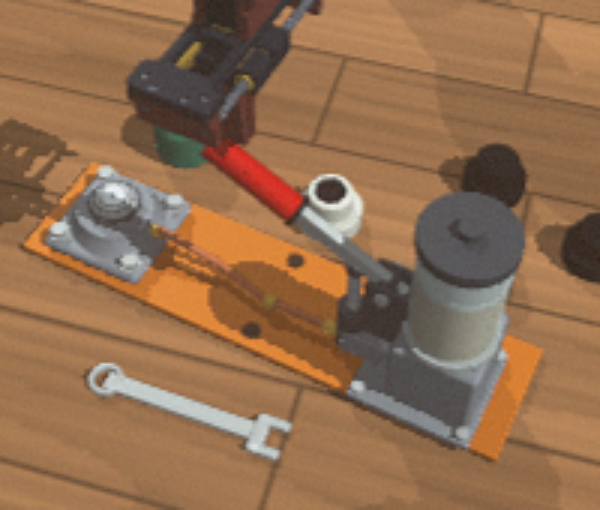

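Lever is back at rest (same pixels as in c2), tip clear. Stroke 2.

Emit:
step_arm([
  {"delta_pos":[0,0,0.97],"dr":[0,0,0]},
  {"delta_pos":[0,0,0.97],"dr":[0,0,0]},
  {"delta_pos":[0,0,0.97],"dr":[0,0,0]},
  {"delta_pos":[0,0,0.97],"dr":[0,0,0]},
  {"delta_pos":[0,0,0.97],"dr":[0,0,0]},
])

```text
time_s: 6.23
position: [607.6, -2.5, 144.4]
ee_rot: [0.002, 0.771, 0.637, -0.0]
force: [-1.3, -12.6, 17.0]
width: 0.002
```

Emit:
step_arm([
  {"delta_pos":[0,0,0.97],"dr":[0,0,0]},
  {"delta_pos":[0,0,0.97],"dr":[0,0,0]},
  {"delta_pos":[0,0,0.8],"dr":[0,0,0]},
  {"delta_pos":[0,0,0.35],"dr":[0,0,0]},
  {"delta_pos":[0,0,0],"dr":[0,0,0]},
])

```text
time_s: 6.65
position: [608.1, -1.1, 85.2]
ee_rot: [0.001, 0.772, 0.636, 0.001]
force: [-6.5, -2.9, 34.4]
width: 0.005
```

At the lower stop again (85.2 mm, 34 N). Up and stroke 3.

Emit:
step_arm([
  {"delta_pos":[0,0,-0.97],"dr":[0,0,0]},
  {"delta_pos":[0,0,-0.97],"dr":[0,0,0]},
  {"delta_pos":[0,0,-0.97],"dr":[0,0,0]},
  {"delta_pos":[0,0,-0.97],"dr":[0,0,0]},
  {"delta_pos":[0,0,-0.97],"dr":[0,0,0]},
])

```text
time_s: 7.07
position: [606.5, 0.3, 180.0]
ee_rot: [-0.001, 0.772, 0.636, 0.001]
force: [2.4, 6.6, 6.1]
width: 0.003
```

Emit:
step_arm([
  {"delta_pos":[0,0,-0.97],"dr":[0,0,0]},
  {"delta_pos":[0,0,-0.97],"dr":[0,0,0]},
  {"delta_pos":[0,0,-0.97],"dr":[0,0,0]},
  {"delta_pos":[0,0,-0.2],"dr":[0,0,0]},
  {"delta_pos":[0,0,0],"dr":[0,0,0]},
])

```text
time_s: 7.48
position: [606.7, -0.6, 241.6]
ee_rot: [0.0, 0.772, 0.636, 0.0]
force: [0.6, -0.0, -1.1]
width: 0.01
```

Emit:
step_arm([
  {"delta_pos":[0,0,0.97],"dr":[0,0,0]},
  {"delta_pos":[0,0,0.97],"dr":[0,0,0]},
  {"delta_pos":[0,0,0.97],"dr":[0,0,0]},
  {"delta_pos":[0,0,0.97],"dr":[0,0,0]},
  {"delta_pos":[0,0,0.97],"dr":[0,0,0]},
])

```text
time_s: 7.9
position: [607.4, -2.5, 144.1]
ee_rot: [0.002, 0.771, 0.637, -0.0]
force: [-1.1, -13.3, 16.9]
width: 0.003
```

Emit:
step_arm([
  {"delta_pos":[0,0,0.97],"dr":[0,0,0]},
  {"delta_pos":[0,0,0.97],"dr":[0,0,0]},
  {"delta_pos":[0,0,0.8],"dr":[0,0,0]},
  {"delta_pos":[0,0,0.37],"dr":[0,0,0]},
  {"delta_pos":[0,0,0],"dr":[0,0,0]},
])

```text
time_s: 8.32
position: [608.4, -1.4, 85.0]
ee_rot: [0.002, 0.771, 0.636, 0.001]
force: [-6.0, -6.4, 34.1]
width: 0.002
```

Emit:
step_arm([
  {"delta_pos":[0,0,-0.97],"dr":[0,0,0]},
  {"delta_pos":[0,0,-0.97],"dr":[0,0,0]},
  {"delta_pos":[0,0,-0.97],"dr":[0,0,0]},
  {"delta_pos":[0,0,-0.97],"dr":[0,0,0]},
  {"delta_pos":[0,0,-0.97],"dr":[0,0,0]},
])

```text
time_s: 8.73
position: [606.4, 0.4, 179.3]
ee_rot: [-0.001, 0.772, 0.636, 0.0]
force: [1.7, 6.3, 5.3]
width: 0.005
```

Emit:
step_arm([
  {"delta_pos":[0,0,-0.97],"dr":[0,0,0]},
  {"delta_pos":[0,0,-0.97],"dr":[0,0,0]},
  {"delta_pos":[0,0,-0.97],"dr":[0,0,0]},
  {"delta_pos":[0,0,-0.97],"dr":[0,0,0]},
  {"delta_pos":[0,0,0],"dr":[0,0,0]},
])

```text
time_s: 9.15
position: [607.8, -0.5, 258.6]
ee_rot: [0.001, 0.772, 0.636, 0.001]
force: [1.2, -0.8, -0.5]
width: 0.007
```

```bash
python3 -c "
from h import *
np.set_printoptions(suppress=True,precision=1)
p,d,K,V=load('top0');C=cloud(d,K,V)
for u,v in((144,248),(185,272)):
    w=C[v-20:v+20,u-20:u+20].reshape(-1,3);w=w[(w[:,2]>38)&(w[:,2]<50)];c=w.mean(0);r=c[:2]-[498.8,207.5];print(c,np.hypot(*r),np.degrees(np.arctan2(r[1],r[0])))
save('scene','s5');p=load('s5')[0]
cv2.imwrite('pics/c5.png',cv2.resize(p[130:300,150:350,::-1],None,fx=3,fy=3))
plan([498.8,207.5,260],140)
"
```

```text
[455.  311.8  45. ] 113.07238034335431 112.76848880016571
[394.1 199.6  45.1] 104.99051181074014 -175.70845732451895
pos [606.9  -0.5 256.7] yaw 79.01 tilt z [ 0. -0. -1.] dist [-108.1  208.     3.3] dyaw 60.99 F [-0.5 -0.1  0.1] w 0.006 t 9.2
0 [0.71, -0.56, -0.01] dr -0.782
1 [0.75, -0.5, -0.01] dr -0.782
2 [0.79, -0.44, -0.01] dr -0.782
3 [0.82, -0.37, -0.01] dr -0.782
4 [0.85, -0.3, -0.01] dr -0.782
5 [0.87, -0.23, -0.01] dr -0.782
6 [0.89, -0.16, -0.01] dr -0.782
7 [0.9, -0.09, -0.01] dr -0.782
8 [0.9, -0.01, -0.01] dr -0.782
9 [0.9, 0.06, -0.01] dr -0.782
10 [0.89, 0.13, -0.01] dr -0.782
11 [0.88, 0.21, -0.01] dr -0.782
12 [0.86, 0.28, -0.01] dr -0.782
```

View pics/c5.png

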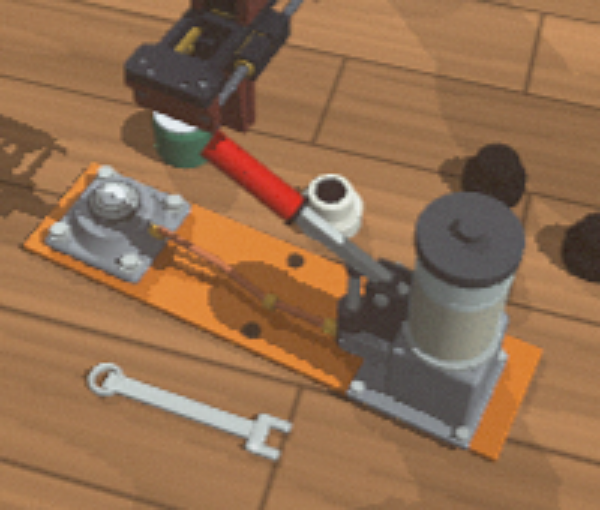

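Emit:
step_arm([
  {"delta_pos":[0.71,-0.56,0],"dr":[0,0,-0.78]},
  {"delta_pos":[0.75,-0.5,0],"dr":[0,0,-0.78]},
  {"delta_pos":[0.79,-0.44,0],"dr":[0,0,-0.78]},
  {"delta_pos":[0.82,-0.37,0],"dr":[0,0,-0.78]},
  {"delta_pos":[0.85,-0.3,0],"dr":[0,0,-0.78]},
], fingers=0)

```text
time_s: 9.62
position: [563.4, 80.1, 253.9]
ee_rot: [-0.002, 0.625, 0.781, -0.002]
force: [0.1, 0.9, 0.2]
width: 0.343
```

Emit:
step_arm([
  {"delta_pos":[0.87,-0.23,0],"dr":[0,0,-0.78]},
  {"delta_pos":[0.89,-0.16,0],"dr":[0,0,-0.78]},
  {"delta_pos":[0.9,-0.09,0],"dr":[0,0,-0.78]},
  {"delta_pos":[0.9,-0.01,0],"dr":[0,0,-0.78]},
  {"delta_pos":[0.9,0.06,0],"dr":[0,0,-0.78]},
])

```text
time_s: 10.03
position: [522.1, 160.1, 254.0]
ee_rot: [-0.002, 0.454, 0.891, -0.002]
force: [0.1, -0.4, -0.1]
width: 0.725
```

Emit:
step_arm([
  {"delta_pos":[0.89,0.13,0],"dr":[0,0,-0.78]},
  {"delta_pos":[0.88,0.21,0],"dr":[0,0,-0.78]},
  {"delta_pos":[0.86,0.28,0],"dr":[0,0,-0.78]},
  {"delta_pos":[0,0,0.9],"dr":[0,0,0]},
  {"delta_pos":[0,0,0.9],"dr":[0,0,0]},
])

```text
time_s: 10.45
position: [498.0, 208.6, 218.8]
ee_rot: [-0.001, 0.342, 0.94, -0.001]
force: [0.1, 0.3, -0.1]
width: 1.001
```

Emit:
step_arm([
  {"delta_pos":[0,0,0.9],"dr":[0,0,0]},
  {"delta_pos":[0,0,0.9],"dr":[0,0,0]},
  {"delta_pos":[0,0,0.9],"dr":[0,0,0]},
  {"delta_pos":[0,0,0],"dr":[0,0,0]},
])

```text
time_s: 10.78
position: [495.3, 206.5, 161.4]
ee_rot: [-0.004, 0.343, 0.939, -0.003]
force: [-0.7, -0.0, -1.0]
width: 1.003
```

```bash
python3 -c "
from h import *
plan([498.8,207.5,70],140)
c=get_calibration('wrist');print(c)
save('wrist','w6')"
```

```text
pos [495.3 206.5 161.4] yaw 139.86 tilt z [-0.0095 -0.0038 -0.9999] dist [  3.5   1.  -91.4] dyaw 0.14 F [-0.7 -0.  -1. ] w 1.003 t 10.7833
0 [-0.02, 0.03, 0.91] dr -0.005
1 [-0.02, 0.03, 0.91] dr -0.005
2 [-0.02, 0.03, 0.91] dr -0.005
3 [-0.02, 0.03, 0.91] dr -0.005
4 [-0.02, 0.03, 0.91] dr -0.005
{'intrinsics': array([[297.31863964,   0.        , 255.11941333],
       [  0.        , 297.31863964, 189.23727752],
       [  0.        ,   0.        ,   1.        ]]), 'view': array([[ 6.45380645e-01,  7.63802788e-01, -9.44052392e-03,
        -4.75866561e+02],
       [ 7.38710176e-01, -6.20937823e-01,  2.62189808e-01,
        -2.52569360e+02],
       [ 1.94399328e-01, -1.76186038e-01, -9.64970145e-01,
         2.70650152e+02],
       [ 0.00000000e+00,  0.00000000e+00,  0.00000000e+00,
         1.00000000e+00]])}
```

View pics/w6.png

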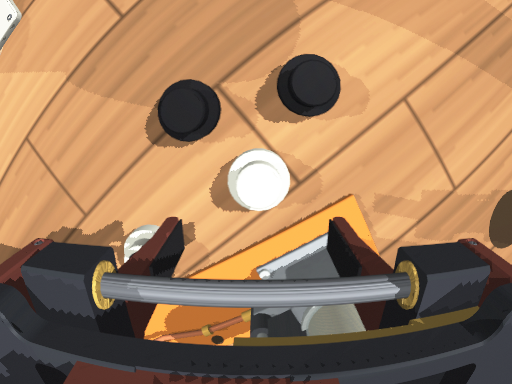

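```bash
cat >> h.py <<'E'
def wray(u,v,K,V,z):
    x,y=u-K[0,2],v-K[1,2];r=np.hypot(x,y);th=r/K[0,0]
    c=np.array([x/r*np.sin(th),y/r*np.sin(th),np.cos(th)])
    w=V[:3,:3].T@c;o=-V[:3,:3].T@V[:3,3];return o+w*(z-o[2])/w[2]
def tiltfix():
    s=get_state();w,x,y,z=s['ee_rot'];M=R.from_quat([x,y,z,w]).as_matrix()
    a=M.T@np.cross(M[:,2],[0,0,-1.]);print('tilt dr',(np.degrees(a)/6).round(3))
E
python3 -c "
from h import *
np.set_printoptions(suppress=True,precision=1)
tiltfix()
p,d,K,V=load('w6')
h=cv2.cvtColor(p,cv2.COLOR_RGB2HSV)
m=((h[...,1]<40)&(h[...,2]>235)).astype(np.uint8);m[:145]=0;m[215:]=0;m[:,:220]=0;m[:,300:]=0
cs=max(cv2.findContours(m,0,2)[0],key=cv2.contourArea);print(cv2.minEnclosingCircle(cs),cv2.fitEllipse(cs))
m2=((h[...,1]<45)&(h[...,2]>150)).astype(np.uint8);m2[:145]=0;m2[215:]=0;m2[:,:220]=0;m2[:,300:]=0
c2=max(cv2.findContours(m2,0,2)[0],key=cv2.contourArea);print(cv2.fitEllipse(c2))
(u,v)=cv2.fitEllipse(cs)[0];print(wray(u,v,K,V,44));(u,v)=cv2.fitEllipse(c2)[0];print(wray(u,v,K,V,20))
"
```

```text
tilt dr [-0.1 -0.   0. ]
((258.5823974609375, 179.6356964111328), 30.768918991088867) ((261.068603515625, 181.1617431640625), (54.470855712890625, 57.39813232421875), 139.85269165039062)
((258.39666748046875, 179.37376403808594), (60.764739990234375, 61.46145248413086), 170.4723358154297)
[496.5 213.3  44. ]
[497.9 208.8  20. ]
```

Emit:
step_arm([
  {"delta_pos":[-0.02,0.04,0.9],"dr":[-0.1,0,0]},
  {"delta_pos":[-0.03,0.04,0.9],"dr":[0,0,0]},
  {"delta_pos":[-0.03,0.04,0.9],"dr":[0,0,0]},
  {"delta_pos":[-0.02,0.03,0.9],"dr":[0,0,0]},
  {"delta_pos":[0,0,0],"dr":[0,0,0]},
])

```text
time_s: 11.25
position: [501.1, 208.7, 92.5]
ee_rot: [-0.0, 0.343, 0.939, 0.003]
force: [-0.0, -0.5, -0.3]
width: 1.0
```

```bash
python3 -c "
from h import *
plan([498.6,207.8,23],140);tiltfix()
save('wrist','w7')"
```

```text
pos [501.1 208.7  92.5] yaw 139.86 tilt z [ 0.0018  0.0061 -1.    ] dist [ -2.5  -0.9 -69.5] dyaw 0.14 F [-0.  -0.5 -0.3] w 1.0 t 11.25
0 [0.02, -0.03, 0.87] dr -0.006
1 [0.02, -0.03, 0.87] dr -0.006
2 [0.02, -0.03, 0.87] dr -0.006
3 [0.02, -0.03, 0.87] dr -0.006
tilt dr [ 0.056 -0.024  0.   ]
```

View pics/w7.png

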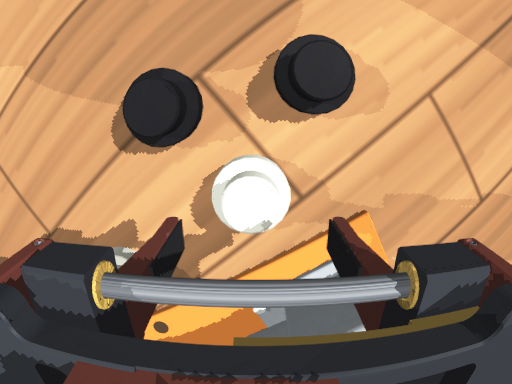

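Emit:
step_arm([
  {"delta_pos":[0.0,-0.02,0.85],"dr":[0,0,0]},
  {"delta_pos":[0.0,-0.02,0.85],"dr":[0,0,0]},
  {"delta_pos":[0,0,0],"dr":[0,0,0]},
])

```text
time_s: 11.55
position: [501.8, 208.8, 60.3]
ee_rot: [0.001, 0.343, 0.939, 0.004]
force: [-1.0, -1.3, 0.6]
width: 1.0
```

Emit:
step_arm([
  {"delta_pos":[0,0,0],"dr":[0,0,0]},
])

```text
time_s: 11.63
position: [502.8, 209.2, 61.8]
ee_rot: [0.002, 0.343, 0.939, 0.005]
force: [-1.4, 0.2, 0.8]
width: 1.002
```

Emit:
step_arm([
  {"delta_pos":[0,0,0],"dr":[0,0,0]},
])

```text
time_s: 11.72
position: [503.6, 209.6, 62.6]
ee_rot: [0.002, 0.343, 0.939, 0.005]
force: [0.6, -0.2, -0.2]
width: 1.001
```

```bash
python3 -c "
from h import *
plan([498.6,207.8,23],140);tiltfix()
"
```

```text
pos [503.6 209.6  62.6] yaw 139.87 tilt z [ 0.0081  0.0086 -0.9999] dist [ -5.   -1.8 -39.6] dyaw 0.13 F [ 0.6 -0.2 -0.2] w 1.001 t 11.7167
0 [0.04, -0.08, 0.66] dr -0.007
1 [0.04, -0.08, 0.66] dr -0.007
2 [0.04, -0.08, 0.66] dr -0.007
tilt dr [0.113 0.007 0.   ]
```

Emit:
step_arm([
  {"delta_pos":[0,0,0],"dr":[0.1,0,0]},
  {"delta_pos":[0,0,0],"dr":[0,0,0]},
  {"delta_pos":[0,0,0],"dr":[0,0,0]},
  {"delta_pos":[0,0,0],"dr":[0,0,0]},
  {"delta_pos":[0,0,0],"dr":[0,0,0]},
])

```text
time_s: 12.13
position: [502.9, 209.4, 61.6]
ee_rot: [0.0, 0.343, 0.939, 0.0]
force: [0.3, 0.2, 0.6]
width: 1.0
```

Emit:
step_arm([
  {"delta_pos":[0,0,0],"dr":[0,0,0]},
  {"delta_pos":[0,0,0],"dr":[0,0,0]},
])

```text
time_s: 12.3
position: [502.8, 209.3, 61.3]
ee_rot: [-0.0, 0.343, 0.939, -0.0]
force: [0.4, 0.2, 0.9]
width: 1.001
```

```bash
python3 -c "
from h import *
plan([498.6,207.8,23],140);tiltfix();save('wrist','w8')
"
```

```text
pos [502.8 209.3  61.3] yaw 139.87 tilt z [-1.e-04 -0.e+00 -1.e+00] dist [ -4.2  -1.5 -38.3] dyaw 0.13 F [0.4 0.2 0.9] w 1.001 t 12.3
0 [0.04, -0.06, 0.64] dr -0.007
1 [0.04, -0.06, 0.64] dr -0.007
2 [0.04, -0.06, 0.64] dr -0.007
tilt dr [-0.001 -0.001  0.   ]
```

View pics/w8.png

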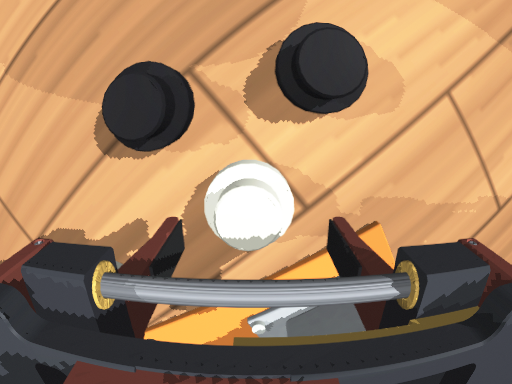

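Emit:
step_arm([
  {"delta_pos":[0.06,-0.1,0.4],"dr":[0,0,0]},
  {"delta_pos":[0.05,-0.08,0.4],"dr":[0,0,0]},
  {"delta_pos":[0,0,0.4],"dr":[0,0,0]},
  {"delta_pos":[0,0,0.4],"dr":[0,0,0]},
  {"delta_pos":[0,0,0.3],"dr":[0,0,0]},
])

```text
time_s: 12.77
position: [498.2, 207.7, 21.9]
ee_rot: [-0.001, 0.343, 0.939, -0.0]
force: [0.5, 0.3, 1.0]
width: 0.998
```

Emit:
step_arm([
  {"delta_pos":[0,0,0],"dr":[0,0,0]},
  {"delta_pos":[0,0,0],"dr":[0,0,0]},
  {"delta_pos":[0,0,0],"dr":[0,0,0]},
  {"delta_pos":[0,0,0],"dr":[0,0,0]},
])

```text
time_s: 13.1
position: [499.2, 208.1, 23.6]
ee_rot: [0.0, 0.343, 0.939, 0.0]
force: [-0.1, 0.7, 1.0]
width: 0.996
```

```bash
python3 -c "
from h import *
plan([498.6,207.8,23],140);tiltfix();save('wrist','w9')
"
```

```text
pos [499.2 208.1  23.6] yaw 139.87 tilt z [ 6.e-04  3.e-04 -1.e+00] dist [-0.6 -0.3 -0.6] dyaw 0.13 F [-0.1  0.7  1. ] w 0.996 t 13.1
0 [0.01, -0.03, 0.03] dr -0.022
tilt dr [0.006 0.003 0.   ]
```

View pics/w9.png

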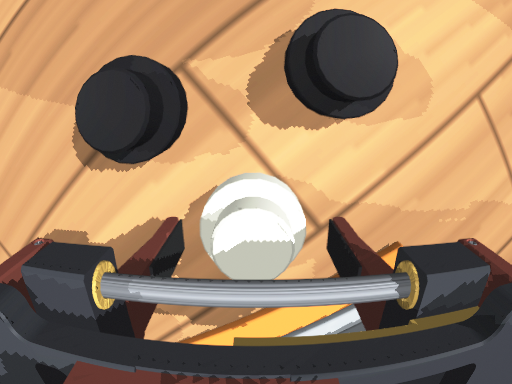

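Emit:
step_arm([
  {"delta_pos":[0,0,0],"dr":[0,0,0]},
  {"delta_pos":[0,0,0],"dr":[0,0,0]},
  {"delta_pos":[0,0,0],"dr":[0,0,0]},
  {"delta_pos":[0,0,0],"dr":[0,0,0]},
  {"delta_pos":[0,0,0],"dr":[0,0,0]},
], fingers=1, force=40)

```text
time_s: 13.57
position: [498.8, 208.0, 23.4]
ee_rot: [0.0, 0.343, 0.939, 0.0]
force: [-0.9, -0.3, 0.1]
width: 0.657
```

Emit:
step_arm([
  {"delta_pos":[0,0,0],"dr":[0,0,0]},
  {"delta_pos":[0,0,0],"dr":[0,0,0]},
  {"delta_pos":[0,0,0],"dr":[0,0,0]},
])

```text
time_s: 13.82
position: [498.8, 208.0, 23.3]
ee_rot: [-0.0, 0.343, 0.939, -0.0]
force: [0.2, 0.7, 0.3]
width: 0.518
```

Emit:
step_arm([
  {"delta_pos":[0,0,-0.3],"dr":[0,0,0]},
  {"delta_pos":[0,0,-0.6],"dr":[0,0,0]},
  {"delta_pos":[0,0,-0.9],"dr":[0,0,0]},
  {"delta_pos":[0,0,-0.9],"dr":[0,0,0]},
  {"delta_pos":[0,0,-0.9],"dr":[0,0,0]},
])

```text
time_s: 14.23
position: [498.8, 208.0, 96.9]
ee_rot: [0.0, 0.343, 0.939, 0.0]
force: [0.6, 0.2, -1.0]
width: 0.512
```

```bash
python3 -c "
from h import *
plan([562.6,-149.5,140],79.2);tiltfix();save('wrist','w10')
"
```

```text
pos [498.8 208.   96.9] yaw 139.87 tilt z [ 2.e-04  1.e-04 -1.e+00] dist [  63.8 -357.5   43.1] dyaw -60.67 F [ 0.6  0.2 -1. ] w 0.512 t 14.2333
0 [-0.7, -0.58, -0.11] dr 0.506
1 [-0.73, -0.54, -0.11] dr 0.506
2 [-0.76, -0.5, -0.11] dr 0.506
3 [-0.78, -0.46, -0.11] dr 0.506
4 [-0.8, -0.42, -0.11] dr 0.506
5 [-0.83, -0.38, -0.11] dr 0.506
6 [-0.84, -0.33, -0.11] dr 0.506
7 [-0.86, -0.29, -0.11] dr 0.506
8 [-0.87, -0.24, -0.11] dr 0.506
9 [-0.89, -0.2, -0.11] dr 0.506
10 [-0.9, -0.15, -0.11] dr 0.506
11 [-0.9, -0.1, -0.11] dr 0.506
12 [-0.91, -0.05, -0.11] dr 0.506
13 [-0.91, -0.01, -0.11] dr 0.506
14 [-0.91, 0.04, -0.11] dr 0.506
15 [-0.9, 0.09, -0.11] dr 0.506
16 [-0.9, 0.14, -0.11] dr 0.506
17 [-0.89, 0.19, -0.11] dr 0.506
18 [-0.88, 0.23, -0.11] dr 0.506
19 [-0.86, 0.28, -0.11] dr 0.506
tilt dr [ 0.002  0.001 -0.   ]
```

View pics/w10.png

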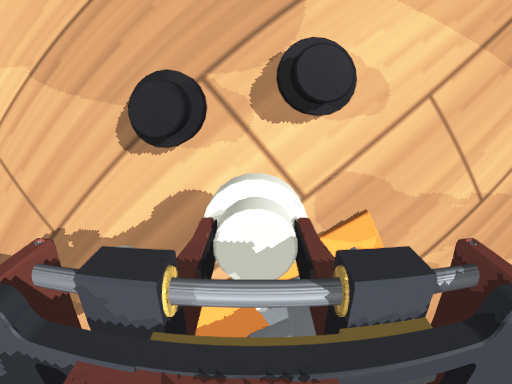

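```bash
python3 -c "
from h import *
plan([450,-120,140],79.2)
"
```

```text
pos [500.7 208.7 100.1] yaw 139.87 tilt z [ 0.0049  0.0019 -1.    ] dist [ -50.7 -328.7   39.9] dyaw -60.67 F [1.  0.8 0.8] w 0.52 t 14.2833
0 [-0.48, -0.79, -0.11] dr 0.562
1 [-0.53, -0.76, -0.11] dr 0.562
2 [-0.57, -0.73, -0.11] dr 0.562
3 [-0.61, -0.69, -0.11] dr 0.562
4 [-0.65, -0.66, -0.11] dr 0.562
5 [-0.69, -0.62, -0.11] dr 0.562
6 [-0.72, -0.57, -0.11] dr 0.562
7 [-0.76, -0.53, -0.11] dr 0.562
8 [-0.79, -0.49, -0.11] dr 0.562
9 [-0.81, -0.44, -0.11] dr 0.562
10 [-0.84, -0.39, -0.11] dr 0.562
11 [-0.86, -0.34, -0.11] dr 0.562
12 [-0.88, -0.29, -0.11] dr 0.562
13 [-0.89, -0.24, -0.11] dr 0.562
14 [-0.91, -0.18, -0.11] dr 0.562
15 [-0.91, -0.13, -0.11] dr 0.562
16 [-0.92, -0.08, -0.11] dr 0.562
17 [-0.92, -0.02, -0.11] dr 0.562
```

Emit:
step_arm([
  {"delta_pos":[-0.48,-0.79,-0.15],"dr":[0,0,0.56]},
  {"delta_pos":[-0.53,-0.76,-0.15],"dr":[0,0,0.56]},
  {"delta_pos":[-0.57,-0.73,-0.15],"dr":[0,0,0.56]},
  {"delta_pos":[-0.61,-0.69,-0.15],"dr":[0,0,0.56]},
  {"delta_pos":[-0.65,-0.66,-0.15],"dr":[0,0,0.56]},
])

```text
time_s: 14.7
position: [484.5, 115.8, 110.9]
ee_rot: [0.0, 0.478, 0.878, 0.0]
force: [-0.6, -0.8, 0.0]
width: 0.517
```

Emit:
step_arm([
  {"delta_pos":[-0.69,-0.62,-0.15],"dr":[0,0,0.56]},
  {"delta_pos":[-0.72,-0.57,-0.15],"dr":[0,0,0.56]},
  {"delta_pos":[-0.76,-0.53,-0.15],"dr":[0,0,0.56]},
  {"delta_pos":[-0.79,-0.49,-0.15],"dr":[0,0,0.56]},
  {"delta_pos":[-0.81,-0.44,-0.15],"dr":[0,0,0.56]},
])

```text
time_s: 15.12
position: [470.4, 24.3, 125.9]
ee_rot: [0.0, 0.601, 0.799, 0.0]
force: [-0.3, 0.3, -0.1]
width: 0.518
```

Emit:
step_arm([
  {"delta_pos":[-0.84,-0.39,-0.1],"dr":[0,0,0.56]},
  {"delta_pos":[-0.86,-0.34,-0.1],"dr":[0,0,0.56]},
  {"delta_pos":[-0.88,-0.29,-0.1],"dr":[0,0,0.56]},
  {"delta_pos":[-0.89,-0.24,-0.1],"dr":[0,0,0.56]},
  {"delta_pos":[-0.91,-0.18,-0.1],"dr":[0,0,0.56]},
])

```text
time_s: 15.53
position: [456.4, -67.2, 135.9]
ee_rot: [0.0, 0.711, 0.703, 0.0]
force: [0.4, -0.2, -1.1]
width: 0.515
```

Emit:
step_arm([
  {"delta_pos":[-0.91,-0.13,0],"dr":[0,0,0.56]},
  {"delta_pos":[-0.92,-0.08,0],"dr":[0,0,0.56]},
  {"delta_pos":[-0.92,-0.02,0],"dr":[0,0,0.56]},
  {"delta_pos":[0,0,0],"dr":[0,0,0]},
])

```text
time_s: 15.87
position: [448.3, -123.1, 135.9]
ee_rot: [0.001, 0.771, 0.637, 0.0]
force: [0.5, -0.0, -0.9]
width: 0.513
```

```bash
python3 -c "
from h import *
plan([562.6,-149.5,140],79.2)
"
```

```text
pos [ 448.3 -123.1  135.9] yaw 79.13 tilt z [ 1.1e-03 -8.0e-04 -1.0e+00] dist [114.3 -26.4   4.1] dyaw 0.07 F [ 0.5 -0.  -0.9] w 0.513 t 15.8667
0 [-0.03, 0.84, -0.03] dr -0.002
1 [-0.03, 0.84, -0.03] dr -0.002
2 [-0.03, 0.84, -0.03] dr -0.002
3 [-0.03, 0.84, -0.03] dr -0.002
4 [-0.03, 0.84, -0.03] dr -0.002
5 [-0.03, 0.84, -0.03] dr -0.002
6 [-0.03, 0.84, -0.03] dr -0.002
```

Emit:
step_arm([
  {"delta_pos":[-0.03,0.84,0],"dr":[0,0,0]},
  {"delta_pos":[-0.03,0.84,0],"dr":[0,0,0]},
  {"delta_pos":[-0.03,0.84,0],"dr":[0,0,0]},
  {"delta_pos":[-0.03,0.84,0],"dr":[0,0,0]},
  {"delta_pos":[-0.03,0.84,0],"dr":[0,0,0]},
])

```text
time_s: 16.28
position: [531.2, -138.8, 135.6]
ee_rot: [0.0, 0.769, 0.639, 0.0]
force: [-0.6, -0.1, -1.2]
width: 0.519
```

Emit:
step_arm([
  {"delta_pos":[-0.03,0.84,0],"dr":[0,0,0]},
  {"delta_pos":[-0.03,0.84,0],"dr":[0,0,0]},
  {"delta_pos":[0,0,0],"dr":[0,0,0]},
  {"delta_pos":[0,0,0],"dr":[0,0,0]},
  {"delta_pos":[0,0,0],"dr":[0,0,0]},
])

```text
time_s: 16.7
position: [562.0, -146.0, 135.1]
ee_rot: [-0.001, 0.769, 0.639, -0.0]
force: [-0.7, 0.1, -1.0]
width: 0.518
```

```bash
python3 -c "
from h import *
plan([562.6,-149.5,90],79.2);tiltfix();save('wrist','w11');save('scene','s11')
p=load('s11')[0];cv2.imwrite('pics/c11.png',cv2.resize(p[110:290,130:330,::-1],None,fx=3,fy=3))
"
```

```text
pos [ 562.  -146.   135.1] yaw 79.44 tilt z [-1.4e-03  5.0e-04 -1.0e+00] dist [  0.6  -3.5 -45.1] dyaw -0.24 F [-0.7  0.1 -1. ] w 0.518 t 16.7
0 [-0.06, 0.02, 0.75] dr 0.013
1 [-0.06, 0.02, 0.75] dr 0.013
2 [-0.06, 0.02, 0.75] dr 0.013
tilt dr [-0.014 -0.002  0.   ]
```

View pics/w11.png

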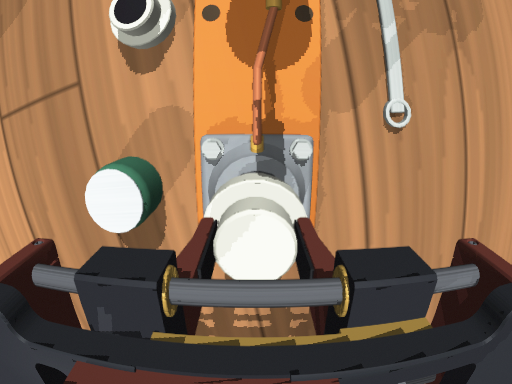

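View pics/c11.png

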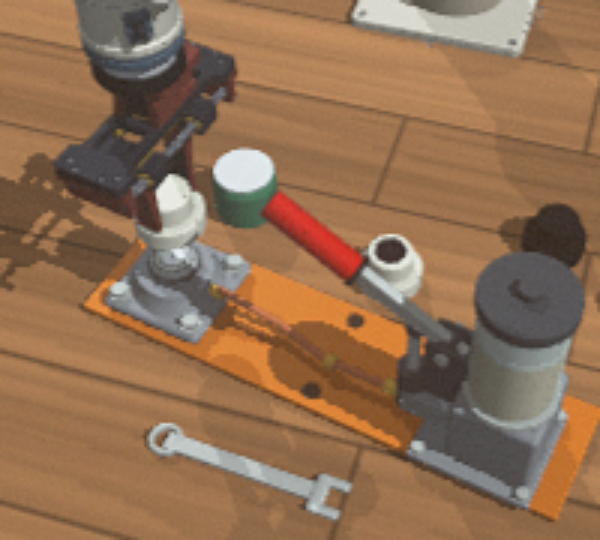

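Emit:
step_arm([
  {"delta_pos":[-0.09,0.01,0.6],"dr":[0,0,0]},
  {"delta_pos":[-0.09,0.01,0.6],"dr":[0,0,0]},
  {"delta_pos":[0,0,0.6],"dr":[0,0,0]},
  {"delta_pos":[0,0,0.4],"dr":[0,0,0]},
  {"delta_pos":[0,0,0],"dr":[0,0,0]},
])

```text
time_s: 17.22
position: [561.0, -149.9, 88.5]
ee_rot: [-0.002, 0.77, 0.639, -0.001]
force: [-0.5, 0.4, -0.4]
width: 0.517
```

Emit:
step_arm([
  {"delta_pos":[0,0,0],"dr":[0,0,0]},
  {"delta_pos":[0,0,0],"dr":[0,0,0]},
  {"delta_pos":[0,0,0],"dr":[0,0,0]},
])

```text
time_s: 17.47
position: [563.3, -150.4, 91.7]
ee_rot: [0.0, 0.769, 0.639, 0.0]
force: [-0.3, -0.3, -1.7]
width: 0.513
```

```bash
python3 -c "
from h import *
plan([562.6,-149.5,75],79.2);tiltfix()
save('scene','s12')
p=load('s12')[0];cv2.imwrite('pics/c12.png',cv2.resize(p[150:250,150:250,::-1],None,fx=6,fy=6,interpolation=cv2.INTER_CUBIC))
"
```

```text
pos [ 563.3 -150.4   91.7] yaw 79.39 tilt z [ 7.e-04 -2.e-04 -1.e+00] dist [ -0.7   0.9 -16.7] dyaw -0.19 F [-0.3 -0.3 -1.7] w 0.513 t 17.4667
0 [0.04, -0.04, 0.83] dr 0.032
tilt dr [ 0.007  0.001 -0.   ]
```

View pics/c12.png

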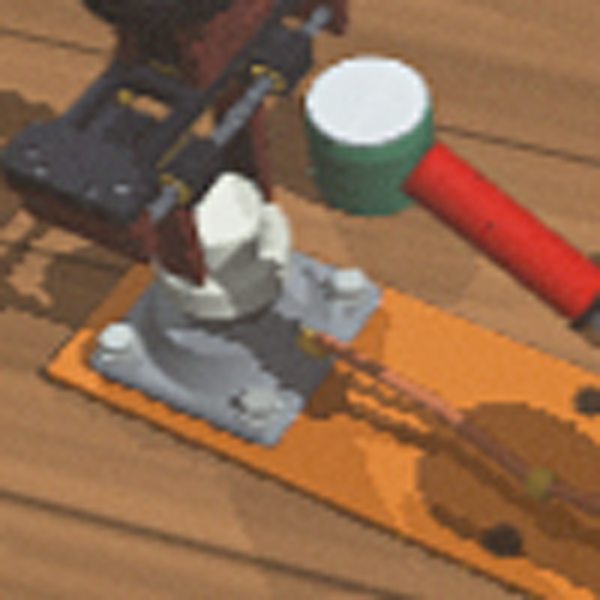

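Emit:
step_arm([
  {"delta_pos":[0.04,-0.04,0.2],"dr":[0,0,0]},
  {"delta_pos":[0,0,0.2],"dr":[0,0,0]},
  {"delta_pos":[0,0,0.2],"dr":[0,0,0]},
  {"delta_pos":[0,0,0.1],"dr":[0,0,0]},
  {"delta_pos":[0,0,0],"dr":[0,0,0]},
])

```text
time_s: 17.93
position: [561.8, -149.3, 76.6]
ee_rot: [-0.0, 0.769, 0.639, -0.0]
force: [0.1, 0.2, -1.0]
width: 0.511
```

Emit:
step_arm([
  {"delta_pos":[0,0,0],"dr":[0,0,0]},
  {"delta_pos":[0,0,0],"dr":[0,0,0]},
])

```text
time_s: 18.1
position: [562.3, -149.4, 77.3]
ee_rot: [0.0, 0.769, 0.639, 0.0]
force: [-0.1, 0.2, -0.4]
width: 0.518
```

Emit:
step_arm([
  {"delta_pos":[0,0,0.1],"dr":[0,0,0]},
  {"delta_pos":[0,0,0.1],"dr":[0,0,0]},
  {"delta_pos":[0,0,0.1],"dr":[0,0,0]},
  {"delta_pos":[0,0,0],"dr":[0,0,0]},
])

```text
time_s: 18.43
position: [562.5, -149.8, 71.6]
ee_rot: [0.0, 0.769, 0.639, 0.0]
force: [-0.6, -1.2, 2.8]
width: 0.519
```

Emit:
step_arm([
  {"delta_pos":[0,0,0.07],"dr":[0,0,0]},
  {"delta_pos":[0,0,0],"dr":[0,0,0]},
])

```text
time_s: 18.6
position: [562.3, -149.8, 69.6]
ee_rot: [0.0, 0.769, 0.639, -0.0]
force: [1.6, -4.1, -7.6]
width: 0.518
```

Emit:
step_arm([
  {"delta_pos":[0,0,0.06],"dr":[0,0,0]},
  {"delta_pos":[0,0,0],"dr":[0,0,0]},
  {"delta_pos":[0,0,0],"dr":[0,0,0]},
])

```text
time_s: 18.85
position: [562.0, -149.5, 68.1]
ee_rot: [-0.0, 0.769, 0.639, -0.0]
force: [1.3, -4.1, -7.0]
width: 0.518
```

Emit:
step_arm([
  {"delta_pos":[0,0,0.06],"dr":[0,0,0]},
  {"delta_pos":[0,0,0],"dr":[0,0,0]},
])

```text
time_s: 19.02
position: [562.1, -149.2, 67.4]
ee_rot: [-0.0, 0.77, 0.639, -0.0]
force: [-0.0, -1.5, -2.9]
width: 0.516
```

Emit:
step_arm([
  {"delta_pos":[0,0,0.06],"dr":[0,0,0]},
  {"delta_pos":[0,0,0],"dr":[0,0,0]},
])

```text
time_s: 19.18
position: [562.1, -149.2, 67.3]
ee_rot: [-0.0, 0.769, 0.639, -0.0]
force: [-2.7, -0.2, 6.8]
width: 0.511
```

Force is now rising stiffly at 67.3 mm, matching shoulder contact. Increase the push.

Emit:
step_arm([
  {"delta_pos":[0,0,0.06],"dr":[0,0,0]},
  {"delta_pos":[0,0,0],"dr":[0,0,0]},
  {"delta_pos":[0,0,0],"dr":[0,0,0]},
])

```text
time_s: 19.43
position: [562.2, -149.2, 67.2]
ee_rot: [-0.0, 0.769, 0.639, 0.0]
force: [-6.6, -0.3, 19.2]
width: 0.514
```

Emit:
step_arm([
  {"delta_pos":[0,0,0],"dr":[0,0,0]},
  {"delta_pos":[0,0,0],"dr":[0,0,0]},
  {"delta_pos":[0,0,0],"dr":[0,0,0]},
])

```text
time_s: 19.68
position: [562.1, -149.2, 67.2]
ee_rot: [-0.0, 0.769, 0.639, 0.0]
force: [-7.2, -0.9, 18.4]
width: 0.515
```

Emit:
step_arm([
  {"delta_pos":[0,-0.02,-0.02],"dr":[0,0,0]},
  {"delta_pos":[0,0,0],"dr":[0,0,0]},
  {"delta_pos":[0,0,0],"dr":[0,0,0]},
  {"delta_pos":[0,0,0],"dr":[0,0,0]},
])

```text
time_s: 20.02
position: [562.1, -149.2, 67.2]
ee_rot: [0.0, 0.769, 0.639, 0.0]
force: [-4.0, 0.8, 13.7]
width: 0.516
```

```bash
python3 -c "
from h import *
np.set_printoptions(suppress=True,precision=1)
save('scene','s13');save('wrist','w13')
p,d,K,V=load('s13');C=cloud(d,K,V)
cv2.imwrite('pics/c13.png',cv2.resize(p[110:260,150:300,::-1],None,fx=4,fy=4,interpolation=cv2.INTER_CUBIC))
h=cv2.cvtColor(p,cv2.COLOR_RGB2HSV)
m=(h[...,1]<50)&(h[...,2]>110)&(np.hypot(C[...,0]-562.5,C[...,1]+149.5)<36)
z=C[m][:,2];print(len(z),np.histogram(z,bins=range(40,100,3)))
t=C[m&(C[...,2]>84)];print('top',t.mean(0),t[:,2].max())
s=get_state();print(s['force'],s['position'],s['time_s'])
"
```

```text
862 (array([ 4, 17, 18,  9,  7, 12,  8, 20, 58, 11,  6,  6,  3,  3,  6, 13, 68,
       11,  1]), array([40, 43, 46, 49, 52, 55, 58, 61, 64, 67, 70, 73, 76, 79, 82, 85, 88,
       91, 94, 97]))
top [ 572.8 -150.5  353.3] 422.3507342956045
[-5.1 -0.2 14.3] [ 562.2 -149.2   67.3] 20.1167
```

View pics/c13.png

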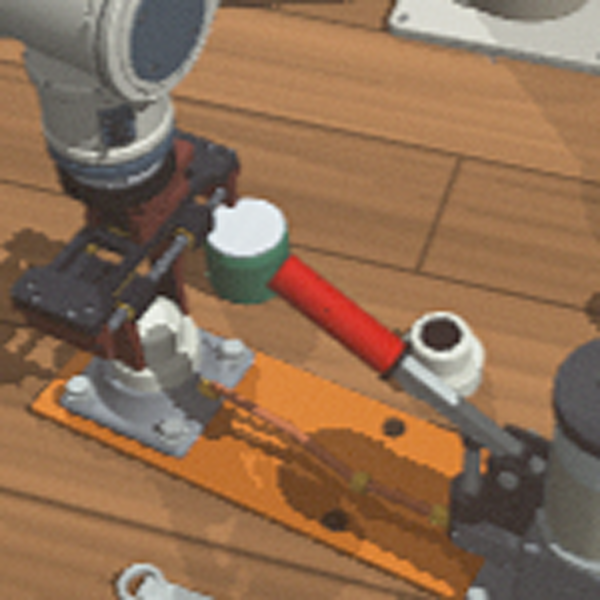

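View pics/w13.png

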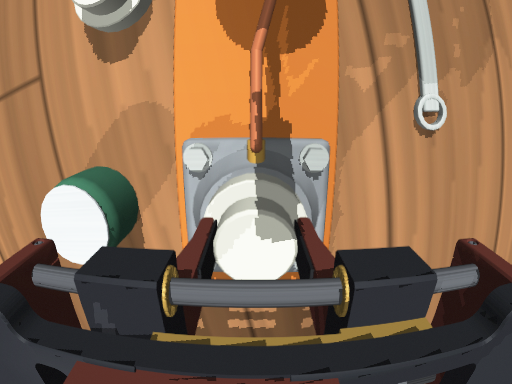

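```bash
python3 -c "
from h import *
print(get_state()['force']);print(job_done())"
```

```text
[-5.12927096 -0.2024683  14.30856042]
the job is handed in; nothing more can be done
None
```

The job is handed in at about 20 s, with the bearing greased and the closed white cover snapped home and still held down. The station reported no verdict.

- **Grease strokes:** I pushed the lever down three times with closed fingertips. Each stroke reached the lower stop, with the fingertips at about 85 mm and the force at about 35 N. After each stroke I raised the tip clear of the handle. Camera views after strokes 1 and 3 show the lever back at its rest position; stroke 2's return I judged from the tip height and zero force.
- **Cover choice:** I took the white cover with no hole. The two black look-alikes and the bored cover were left alone.
- **Seating:** I held the cover by its crown and pressed it on. The force rose to about 3 N, dropped to −8 N as the cover snapped over the ring, then rose stiffly against the shoulder.
- **Final checks:** Depth readings put the deck and crown at about 65 and 89 mm, against 64 and 88 mm expected for fully home. The gripper is vertical and pressing with a steady 14 N. About 5 N of side force remains, which I did not remove.
- **Bystanders:** In the last views the tin, bored cover and spanner look unmoved. I did not re-measure their positions.

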